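# Click on the inspection lamp and lay it in the viewing stand

### The arm

A 7-joint arm with a two-finger parallel gripper is mounted at the origin on the work surface. World frame = base frame: x ahead of the robot, y to its left, z up, the work surface at z = 0. Lengths are in m, angles in degrees, forces in N, time in s.
With the tool pointing down it reaches from about 0.4 to 0.75 m from the base axis. Payload 19.5 kg.
Tool frame: the origin (TCP) lies at the very end of the fingers, on their centre line; the grasp point (between the pads) lies 19 mm behind it; z points along the fingers, y is the direction in which the jaws open and shut (so a half turn about z gives the same grasp; the last joint's range is limited). The gripper opens to 85 mm and grips with 20 to 120 N. Pads are 22 mm wide; open, the fingers measure 114 mm over their backs; the gripper's body (76 mm by 85 mm) begins 54 mm behind the grasp point. The pads swing forward as they close: fully open they stand 13 mm farther back than shut.
Start: joints at [-79.337, 40.479, -1.581, 85.061, 1.261, 54.483, -4.326], TCP at [0.13, 0.56, 0.231] pointing down, gripper open.
Joint ranges: [-155.06, 155.06], [-18.47, 123.98], [-90, 86.84], [0, 140.48], [-83.41, 263.41], [0, 116], [-161.91, 161.91]. Speed limits (degrees/s): [108.29, 108.29, 147.25, 147.25, 172.46, 172.46, 172.46].

### API

Orientations are given as [roll, pitch, yaw] about the fixed x, y, z axes, in that order (R = Rz(yaw) Ry(pitch) Rx(roll)).
In Python, from rig import * gives the robot as it stands. The module is installed in compiled form; this text tells all that it offers.
- The arm moves only by the tool send_rows, never from a script. Its argument "targets" is a list of rows, each a list of 3 entries, a list of its own where there are three numbers: the shift along the tool's x, y, z in mm, then the turn, a rotation vector about the tool's x, y, z in rad, then the closure, from -1 (fully open) to 1 (shut). In form: [[[dx, dy, dz], [wx, wy, wz], hand], ...]. A call has 1 to 10 rows; each row shifts and turns the commanded pose from where the row before left it, along the tool's axes as they then stand; what a row does not reach is not made up. A row lasts 1/12 s, in which the tool goes at most 41.7 mm and 7.16 degrees, less where a joint would pass 70% of its speed; a pose out of reach is approached as far as the arm can. A call with a gripper value outside its range is refused whole. The fingers move at their own pace and stop on an object; the grip force is fixed at half the most. Time passes only in rows, so rows that do not move let the fingers close. It gives the time, the measured TCP pose, the force and the opening at its end, in the units of the state.
- get_state(): the state, without advancing time (a new reading comes with each control period).
- get_image(name): name is "side" or "top" or "wrist"; returns the picture (384x512x3 uint8, blue, green, red); there is no depth.
- get_calibration(name): a dict with "intrinsics" (3x3 intrinsics, pixels), "world_from_camera" (4x4, takes a point from camera to world coordinates). Camera axes: x right, y down, z forward; pixel columns grow to the right and rows downward; lengths in m; the calibration is good to about 2 mm. A picture is of the moment at which its call begins: read the wrist's pose just before it. get_calibration takes no time and is no camera call; for the wrist camera it gives the pose at the moment of the call.
- sign_off(): hands the job in, once; it reports no verdict.
The state is a dict: "time": time; "joints": joint angles; "dq": joint speeds; "tau": joint torques, N m; "ee_pos": TCP position; "orientation": TCP orientation; "wrist_force": force on the tool from outside, world axes, zero at the start; "torque": the same for the moment, N m; "width": finger opening in m.
Only numpy, scipy, OpenCV 4.12 (cv2) and the standard library are available. Lean on these libraries where they do the work, as an engineer would, in place of code of your own. Each camera call takes 0.05 s, during which the arm holds its last target.

### The job

Switch on the orange inspection lamp: take it from its blue dock and push its green tail button fully in by pressing it squarely against the sloping yellow strike pad. Then lay the lamp in the two saddles of the white viewing stand, centred on them with its lens towards the amber vial, and let go. Leave the dark pot, the amber jar and the glass beaker where they stand.

Things in the scene. Friction and masses are not known exactly. Their poses are not given: they have to be found in the camera images.
- lamp_center (a point): Centre of the loose inspection lamp (about 0.2 kg), on its axis. Grip it here across the two side faces of its orange body, 28 x 28 mm square and 130 mm long, centred here. +x runs along the lamp to the lens; the tip of the green tail button is 94 mm away along -x when out. The lamp starts level in the dock's saddles, z up, axis 50 mm above the table, within 6 mm of the dock's middle.
- lamp_lens (a point): Centre of the lens face, 100 mm from the lamp's centre along its +x.
- lamp_button (a joint): Travel of the tail button, m, towards the lamp's +x: 0 = fully out (14 mm proud of the collar), 0.009 = fully in (5 mm proud). It needs about 5 to 6 N and stays where it is pushed (a latching switch). The wide collar keeps it from going fully in unless it is pressed within about 15 degrees of square.
- lamp: The whole lamp with its button, 194 mm long; same origin and axes as lamp_center. Black round head (40 mm diameter) from 65 to 100 mm along +x; black round guard collar (36 mm diameter) from 65 to 80 mm along -x; out of the collar stands the green domed tail button (16 mm diameter).
- dock: Lamp dock, fixed: black base 160 x 60 x 8 mm with two blue U-shaped saddles 43 mm either side of its middle along x (each 12 mm thick along x, 38 mm wide inside, 50 mm outside, seat 36 mm and tips 54 mm above the table; 74 mm free between them). Origin on the table under the middle of the saddles; z up, x along their line; the lens starts at its +x end.
- stand: White viewing stand, fixed: two white saddles just like the dock's on a base 60 mm wide, 8 mm high, from x = -80 to +165 mm; amber vial (26 mm diameter, top 79 mm above the table, in a red holder) at x = 140 mm. Origin on the table under the middle of the saddles; z up, x to the vial. A seated lamp has its axis 50 mm above the table, its centre above the origin, its lens towards +x.
- strike_pad: Sloping yellow pad with a black dot, on a fixed aluminium block: rigid flat face 50 mm wide, 60 mm along the slope. Origin at the face's centre, 72 mm above the table; +x is its outward normal, 35 degrees above level, towards the robot's left; y level. To press squarely lay the lamp's +x along this +x, so lamp and tool tilt 35 degrees. The space above and before the face is free (base 8 mm high).
- pot_mid (a point): Dark steel pot, 44 mm diameter, 65 mm high, loose, standing between the fixtures; point half-way up. Bystander.
- reagent_mid (a point): Amber jar, 42 mm diameter, 85 mm high, loose, standing between the fixtures; point half-way up. Bystander.
- beaker_mid (a point): Glass beaker, 70 mm diameter, 85 mm high, loose, at the left; point half-way up. Bystander.
Mind the look-alikes: they are no part of the job. Leave any purple, red or turquoise look-alike of the lamp alone.

How it is judged (in metres and radians):
On the way:
1. the tail button is pushed in (at least 8 of 9 mm) against the strike pad, with the lamp within about 17 degrees of square to it (value of joint lamp_button above 0.008 m and contact force between lamp and strike_pad above 1 N and angle between the x axis of lamp and the x axis of strike_pad, either way round below 0.3 rad), for 0.02 s.
At the end, for the whole second after the job is handed in: The lamp lies at rest and released in both saddles of the viewing stand: its centre within 15 mm of the middle along the stand, 9 mm across it and 6 mm of the seated height, its axis within 0.15 rad of the stand's, its lens towards the vial; its button is still in (at least 8 of 9 mm) (value of joint lamp_button above 0.008 m and x of lamp_center in the frame of stand between -0.015 and 0.015 m and y of lamp_center in the frame of stand between -0.009 and 0.009 m and z of lamp_center in the frame of stand between 0.044 and 0.056 m and x of lamp_lens in the frame of stand above 0.05 m and angle between the x axis of lamp and the x axis of stand, either way round below 0.15 rad and linear speed of lamp below 0.02 m/s); the robot touches nothing.
It fails at once if the pot, jar or beaker is moved more than 30 mm (distance of any of pot_mid, reagent_mid, beaker_mid from where it was at the start of the episode above 0.03 m).
It also fails if it takes over 62 s, if anything falls off the work surface, if the arm or the gripper's body presses on something with over 40 N, if the wrist force passes 120 N, or if a joint passes its speed limit or range.

## Working session

There is one attempt and no reset: what is moved stays moved. The work goes in short steps, Python scripts to look and compute and a tool call to move; the robot and the scene stay as the last step left them, time stands still between calls to the robot, and variables do not carry over. Pictures are saved under pics/ and viewed, and the job is handed in when it is done.

Besides the shell and the picture viewer there is one more tool, called after "Emit:" as name([rows], argument=value, ...), one row to a line, values as JSON. send_rows: Moves the arm, as the interface text tells. Its arguments: {"type":"object","properties":{"targets":{"type":"array"}},"required":["targets"]}

```bash
mkdir -p pics; ls
python3 - <<'E'
from rig import *
import cv2
s=get_state();print(s)
for n in ("side","top","wrist"):
    cv2.imwrite(f"pics/{n}0.png",get_image(n)); c=get_calibration(n);print(n,c)
E
```

```text
pics
{'time': 0.0, 'joints': array([-79.33843996,  40.51409713,  -1.58263114,  85.08384608,
         1.26251768,  54.48342319,  -4.32419821]), 'dq': array([-0.01192829, -0.0973388 , -0.01675685,  0.07194219,  0.00802507,
        0.03159703,  0.08765523]), 'tau': array([-2.72632969e-04, -8.83204365e+01,  1.23479716e+00, -2.36147422e+01,
        1.69364054e-02,  6.86538813e-03,  1.92013692e-05]), 'ee_pos': array([0.1297906 , 0.55988564, 0.23082799]), 'orientation': array([-1.79936115e+02,  3.54512835e-03,  1.66952234e+02]), 'wrist_force': array([-0.92489157, -0.16784779, -0.41527744]), 'torque': array([ 0.0616549 , -0.0324679 , -0.02855591]), 'width': 0.08570565801964615}
side {'intrinsics': array([[496.71383818,   0.        , 261.48717375],
       [  0.        , 496.71383818, 187.91194407],
       [  0.        ,   0.        ,   1.        ]]), 'world_from_camera': array([[ 0.87720767, -0.24158332,  0.41490265, -0.03978639],
       [-0.47966737, -0.47813461,  0.73573535, -1.00202081],
       [ 0.02063792, -0.84440795, -0.53530298,  0.79770911],
       [ 0.        ,  0.        ,  0.     
[... 300 characters left out ...]

       [-9.99913708e-01, -1.31305458e-02, -4.07426355e-04,
        -4.27080894e-04],
       [ 1.33900750e-03, -7.10172062e-02, -9.97474192e-01,
         1.44937818e+00],
       [ 0.00000000e+00,  0.00000000e+00,  0.00000000e+00,
         1.00000000e+00]])}
wrist {'intrinsics': array([[293.88454174,   0.        , 254.1535823 ],
       [  0.        , 293.88454174, 193.69591446],
       [  0.        ,   0.        ,   1.        ]]), 'world_from_camera': array([[ 0.2250361 ,  0.93476641,  0.27490091,  0.05995113],
       [ 0.97434986, -0.21558857, -0.06452849,  0.57611884],
       [-0.00105357,  0.28237091, -0.95930473,  0.37455865],
       [ 0.        ,  0.        ,  0.        ,  1.        ]])}
```

View pics/side0.png

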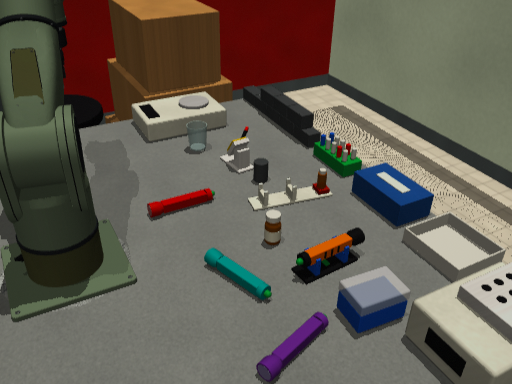

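View pics/top0.png

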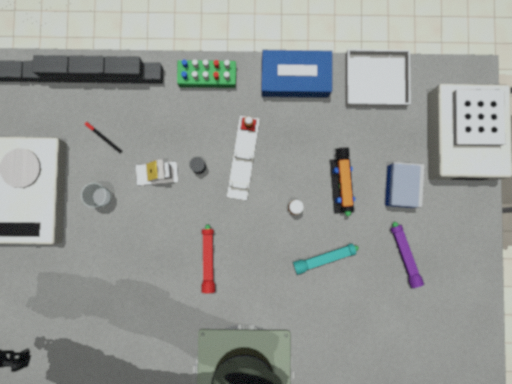

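View pics/wrist0.png

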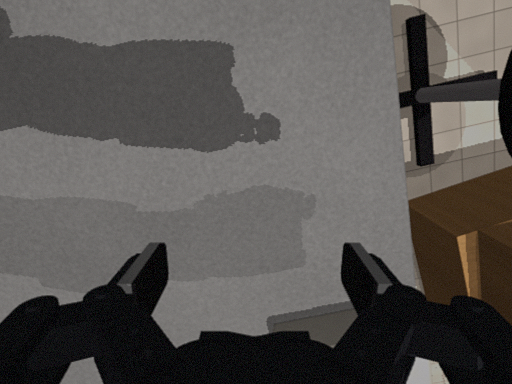

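```bash
cat > h.py <<'E'
from rig import *
import cv2, numpy as np
from scipy.spatial.transform import Rotation as R
def crop(img,x0,y0,x1,y1,k,name):
    c=cv2.resize(img[y0:y1,x0:x1],None,fx=k,fy=k,interpolation=cv2.INTER_CUBIC); cv2.imwrite("pics/"+name,c)
def back(cal,u,v,z):
    K=cal["intrinsics"];T=cal["world_from_camera"]
    d=T[:3,:3]@np.linalg.inv(K)@np.array([u,v,1.]);o=T[:3,3]
    return o+d*(z-o[2])/d[2]
def proj(cal,p):
    K=cal["intrinsics"];T=np.linalg.inv(cal["world_from_camera"])
    q=K@(T[:3,:3]@np.array(p)+T[:3,3]);return q[:2]/q[2]
E
python3 - <<'E'
from h import *
t=cv2.imread("pics/top0.png");s=cv2.imread("pics/side0.png")
crop(t,315,135,375,225,6.6,"c_lamp.png")
crop(t,120,105,270,210,5.3,"c_stand.png")
crop(s,210,120,370,290,3.5,"c_side.png")
E
```

```text
(no output)
```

View pics/c_lamp.png

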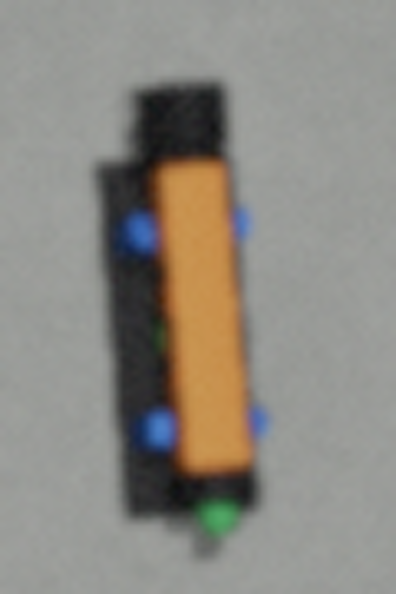

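View pics/c_stand.png

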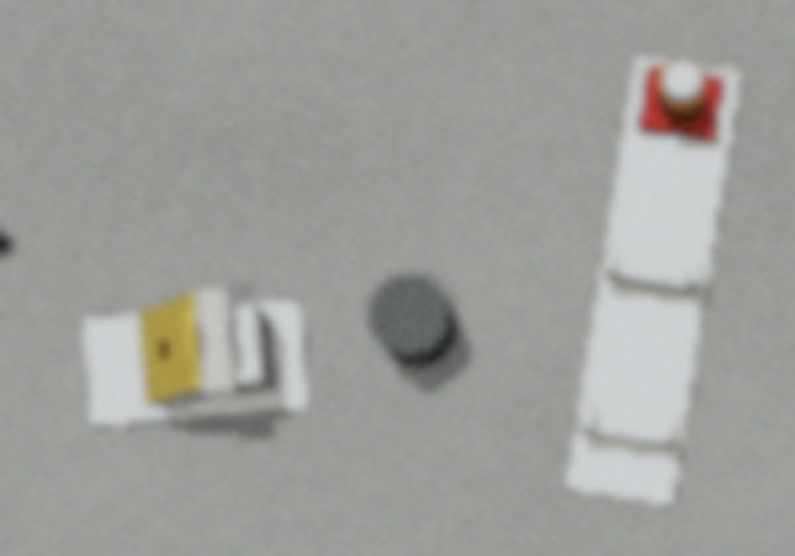

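View pics/c_side.png

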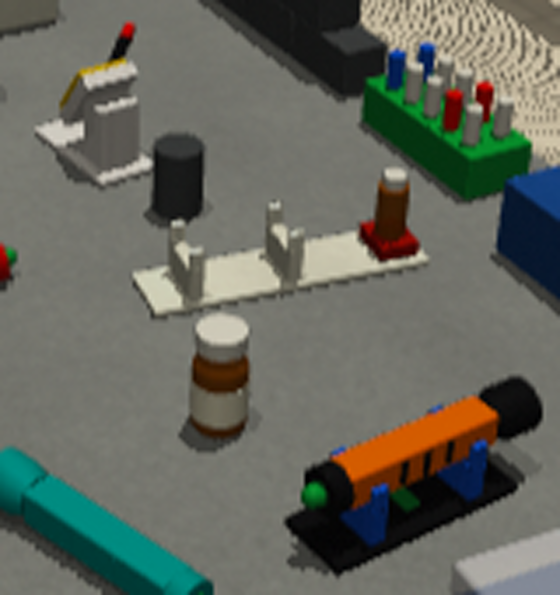

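Run:
```python
from h import *
c=get_calibration("top")
def w(pts,k,o,z):
    z=np.broadcast_to(z,len(pts))
    return np.array([back(c,(a+.5)/k-.5+o[0],(b+.5)/k-.5+o[1],zz) for (a,b),zz in zip(pts,z)])
np.set_printoptions(precision=4,suppress=True)
def ang(v):return np.degrees(np.arctan2(v[1],v[0]))
L=w([(158,162),(225,160),(250,470),(180,472)],6.6,(315,135),.064)
print("lamp",L.mean(0),ang(L[0]+L[1]-L[2]-L[3]),np.linalg.norm(L[0]+L[1]-L[2]-L[3])/2)
S=w([(637,57),(740,68),(672,502),(566,488)],5.3,(120,105),.008)
v=(S[0]+S[1]-S[2]-S[3])/2;n=np.linalg.norm(v);m=S.mean(0)
print("stand",m-v/n*.0425,ang(v),n,np.linalg.norm(S[0]-S[1]))
V=w([(685,78)],5.3,(120,105),.079);print("vial",V,"->origin",V-v/n*.14)
P=w([(140,306),(152,402),(190,295),(201,395)],5.3,(120,105),[.0474,.0474,.0966,.0966])
print("pad",P,P.mean(0),w([(165,350)],5.3,(120,105),.072),ang(P[0]-P[2]),ang(P[0]-P[1]),ang(P[2]-P[3]))
B=w([(82,318),(92,425),(307,408),(300,300)],5.3,(120,105),.008)
print("padbase",B,ang(B[0]-B[3]),ang(B[1]-B[2]),ang(B[0]-B[1]))
for nme,p,z in (("pot",(408,312),.065),):print(nme,w([p],5.3,(120,105),z))
print("jar",back(c,297,207,.085),"beaker",back(c,97,196,.04))
```

```text
lamp [ 0.554  -0.2777  0.064 ] 4.2604741788351275 0.13240225329429883
stand [0.5881 0.0167 0.008 ] -8.282737955283134 0.24359162416451055 0.057513582426370835
vial [[ 0.7261 -0.0049  0.079 ]] ->origin [[0.5876 0.0153 0.079 ]]
pad [[0.6053 0.2857 0.0474]
 [0.5537 0.2778 0.0474]
 [0.6049 0.2499 0.0966]
 [0.553  0.2429 0.0966]] [0.5793 0.2641 0.072 ] [[0.579  0.2668 0.072 ]] 89.33498418957763 8.63174611076855 7.7151222649305815
padbase [[0.6035 0.3255 0.008 ]
 [0.5444 0.3183 0.008 ]
 [0.5553 0.2003 0.008 ]
 [0.615  0.2056 0.008 ]] 95.51803842208668 95.3005424543849 6.954482153131829
pot [[0.6017 0.1401 0.065 ]]
jar [ 0.4822 -0.1404  0.085 ] beaker [0.5081 0.4238 0.04  ]
```

```bash
cat >> h.py <<'E'
from scipy.optimize import fsolve
def pose():
    s=get_state();return np.array(s["ee_pos"]),R.from_euler("xyz",s["orientation"],degrees=True)
def down(yaw,tilt=0):
    # tool x at yaw, raised by tilt
    return R.from_euler("z",yaw,degrees=True)*R.from_euler("y",-tilt,degrees=True)*R.from_euler("x",180,degrees=True)
def plan(p0,R0,p1,R1,n=None,minn=1):
    rel=R0.inv()*R1; rv=rel.as_rotvec(); d=R0.inv().apply(p1-p0)*1000
    n0=max(np.linalg.norm(d)/38,np.degrees(np.linalg.norm(rv))/6.8,minn)
    n=n or int(np.ceil(n0))
    w=rv/n; r=R.from_rotvec(w); M=sum((r**k).as_matrix() for k in range(n)); s=np.linalg.solve(M,d)
    print("n",n,"shift",np.round(s,1),"len",round(np.linalg.norm(s),1),"rot",np.round(w,4))
    p=p0.copy();q=R0
    for k in range(n):
        p=p+q.apply(s)/1000;q=q*r
        if k%max(1,n//4)==0 or k==n-1: print("  ",k+1,np.round(p,3))
    return p1,R1
np.set_printoptions(precision=4,suppress=True)
E
python3 - <<'E'
from h import *
p,q=pose()
a=plan(p,q,np.array([.48,.26,.26]),down(95))
E
```

```text
n 13 shift [-37.7   3.7  -2.2] len 38.0 rot [-0.0001  0.      0.0966]
   1 [0.167 0.555 0.233]
   4 [0.275 0.519 0.24 ]
   7 [0.368 0.454 0.247]
   10 [0.438 0.365 0.253]
   13 [0.48 0.26 0.26]
```

Emit:
send_rows([
  [[-37.7,3.7,-2.2],[0,0,0.0966],-1],
  [[-37.7,3.7,-2.2],[0,0,0.0966],-1],
  [[-37.7,3.7,-2.2],[0,0,0.0966],-1],
  [[-37.7,3.7,-2.2],[0,0,0.0966],-1],
  [[-37.7,3.7,-2.2],[0,0,0.0966],-1],
  [[-37.7,3.7,-2.2],[0,0,0.0966],-1],
  [[-37.7,3.7,-2.2],[0,0,0.0966],-1],
  [[-37.7,3.7,-2.2],[0,0,0.0966],-1],
  [[-37.7,3.7,-2.2],[0,0,0.0966],-1],
  [[-37.7,3.7,-2.2],[0,0,0.0966],-1],
])

```text
time: 0.98
ee_pos: [0.4388, 0.3636, 0.2531]
orientation: [-180.0, 0.0, 111.3]
wrist_force: [0.5, 0.8, 0.2]
width: 0.0856
```

Emit:
send_rows([
  [[-37.7,3.7,-2.2],[0,0,0.0966],-1],
  [[-37.7,3.7,-2.2],[0,0,0.0966],-1],
  [[-37.7,3.7,-2.2],[0,0,0.0966],-1],
  [[0,0,0],[0,0,0],-1],
  [[0,0,0],[0,0,0],-1],
])

```text
time: 1.4
ee_pos: [0.4801, 0.2581, 0.2601]
orientation: [180.0, 0.0, 94.8]
wrist_force: [-0.8, 0.6, -0.7]
width: 0.0856
```

Run:
```python
from h import *
c=get_calibration("wrist");s=get_state();im=get_image("wrist");np.save("cal_pad.npy",c["world_from_camera"])
print(s["ee_pos"],s["orientation"],s["time"],s["joints"])
cv2.imwrite("pics/w_pad.png",im)
plan(*pose(),np.array([.49,-.20,.26]),down(4.3))
plan(*pose(),np.array([.46,0.02,.26]),down(45))
```

```text
[0.4801 0.2581 0.2601] [179.9912   0.0261  94.8015] 1.4 [-40.0774  36.9451  16.0915  89.0875 -11.6124  55.6172 -15.6734]
n 14 shift [-28.6  22.7  -0. ] len 36.5 rot [-0.     0.     0.113]
   1 [0.505 0.233 0.26 ]
   4 [0.56  0.139 0.26 ]
   7 [0.581 0.032 0.26 ]
   10 [ 0.565 -0.076  0.26 ]
   13 [ 0.514 -0.172  0.26 ]
   14 [ 0.49 -0.2   0.26]
n 8 shift [-30.3   6.6  -0. ] len 31.0 rot [-0.    -0.     0.109]
   1 [0.489 0.23  0.26 ]
   3 [0.497 0.169 0.26 ]
   5 [0.492 0.107 0.26 ]
   7 [0.474 0.048 0.26 ]
   8 [0.46 0.02 0.26]
```

View pics/w_pad.png

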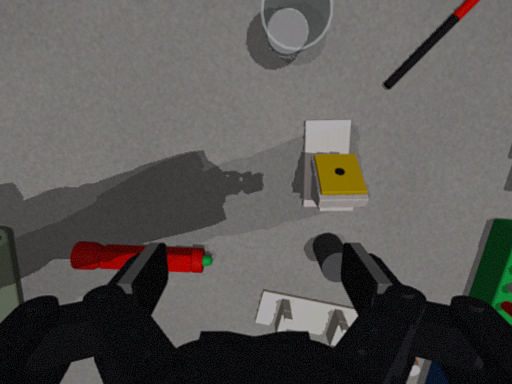

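Run:
```python
from h import *
t=cv2.imread("pics/w_pad.png")
crop(t,290,110,390,220,5.4,"c_pad.png")
```

```text
(no output)
```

View pics/c_pad.png

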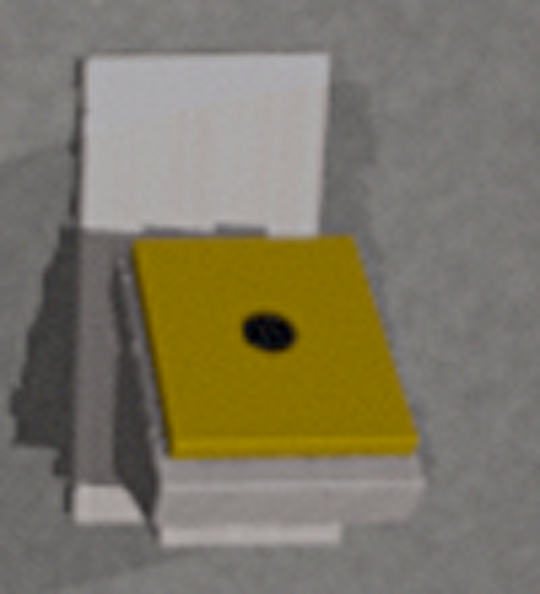

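Run:
```python
from h import *
from scipy.optimize import least_squares
K=get_calibration("wrist");K["world_from_camera"]=np.load("cal_pad.npy")
T=get_calibration("top")
px=np.array([(135,240),(354,238),(417,440),(172,438),(270,332)],float)
px=(px+.5)/5.4-.5+[290,110]
tp=(np.array([(140,306),(152,402),(201,395),(190,295),(165,350)])+.5)/5.3-.5+[120,105]
# local face coords (y, s up-slope)
def pts(x,y,yaw,z=.072):
    a=np.radians(yaw);h=np.array([np.cos(a),np.sin(a),0]);Y=np.array([-np.sin(a),np.cos(a),0])
    up=-h*np.sin(np.radians(35))+np.array([0,0,np.cos(np.radians(35))])
    o=np.array([x,y,z])
    return lambda j,s:o+Y*j+up*s
def W(v):
    f=pts(*v); # image left(top view: low x?) 
    return [f(.025,-.03),f(-.025,-.03),f(-.025,.03),f(.025,.03),f(0,0)]
def fw(v): return (np.array([proj(K,p) for p in W(v)])-px).ravel()
def ft(v): 
    w=W(v); return (np.array([proj(T,p) for p in (w[1],w[0],w[3],w[2],w[4])])-tp).ravel()
for f in (fw,ft):
    r=least_squares(f,[.579,.265,96]);print(r.x,f(r.x).round(1))
r=least_squares(lambda v:fw(v),[.579,.265,96,.072]);print(r.x)
```

```text
[ 0.5779  0.2672 94.6034] [-0.3 -1.   0.3 -0.5  0.4  0.5 -0.2  0.7 -0.3  0.2]
[ 0.5791  0.2646 95.3009] [ 0.5  1.  -0.6  0.4 -0.8 -1.   0.1 -0.2  0.8 -0.1]
[ 0.5803  0.2657 94.8192  0.0644]
```

Run:
```python
from h import *
a=plan(*pose(),np.array([.49,0.02,.26]),down(28))
plan(*a,np.array([.51,-.275,.20]),down(4.3))
```

```text
n 10 shift [-22.5  11.8  -0. ] len 25.4 rot [-0.     -0.      0.1169]
   1 [0.493 0.238 0.26 ]
   3 [0.513 0.191 0.26 ]
   5 [0.521 0.141 0.26 ]
   7 [0.517 0.091 0.26 ]
   9 [0.502 0.043 0.26 ]
   10 [0.49 0.02 0.26]
n 8 shift [-8.8 36.2  7.5] len 38.0 rot [ 0.     -0.      0.0517]
   1 [ 0.499 -0.016  0.252]
   3 [ 0.512 -0.089  0.238]
   5 [ 0.517 -0.164  0.222]
   7 [ 0.514 -0.238  0.207]
   8 [ 0.51  -0.275  0.2  ]
```

Emit:
send_rows([
  [[-22.5,11.8,0],[0,0,0.1169],-1],
  [[-22.5,11.8,0],[0,0,0.1169],-1],
  [[-22.5,11.8,0],[0,0,0.1169],-1],
  [[-22.5,11.8,0],[0,0,0.1169],-1],
  [[-22.5,11.8,0],[0,0,0.1169],-1],
  [[-22.5,11.8,0],[0,0,0.1169],-1],
  [[-22.5,11.8,0],[0,0,0.1169],-1],
  [[-22.5,11.8,0],[0,0,0.1169],-1],
  [[-22.5,11.8,0],[0,0,0.1169],-1],
  [[-22.5,11.8,0],[0,0,0.1169],-1],
])

```text
time: 2.28
ee_pos: [0.4899, 0.02, 0.2596]
orientation: [-180.0, 0.0, 27.8]
wrist_force: [0.0, 0.5, -0.2]
width: 0.0852
```

Emit:
send_rows([
  [[0,0,0],[0,0,0],-1],
  [[0,0,0],[0,0,0],-1],
])

```text
time: 2.45
ee_pos: [0.49, 0.0206, 0.2599]
orientation: [-180.0, 0.0, 28.1]
wrist_force: [0.6, 0.8, -0.2]
width: 0.0853
```

Run:
```python
from h import *
c=get_calibration("wrist");s=get_state();im=get_image("wrist");np.save("cal_st.npy",c["world_from_camera"])
print(s["ee_pos"],s["orientation"],s["time"],s["joints"])
cv2.imwrite("pics/w_st.png",im)
plan(*pose(),np.array([.51,-.275,.20]),down(4.3))
```

```text
[0.49   0.0206 0.2599] [-179.984     0.0036   28.0733] 2.45 [-25.1054  35.0907  34.4131 100.1744 -24.2494  52.3278 -42.3639]
n 8 shift [-9.  36.3  7.5] len 38.1 rot [-0.0001  0.      0.0521]
   1 [ 0.499 -0.015  0.252]
   3 [ 0.512 -0.089  0.237]
   5 [ 0.517 -0.163  0.222]
   7 [ 0.514 -0.238  0.207]
   8 [ 0.51  -0.275  0.2  ]
```

View pics/w_st.png

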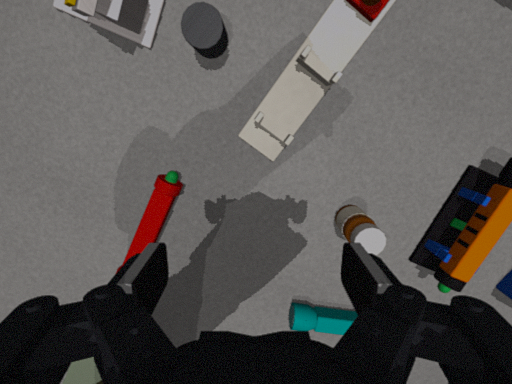

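Run:
```python
from h import *
t=cv2.imread("pics/w_st.png")
crop(t,230,0,400,165,3.5,"c_st2.png")
```

```text
(no output)
```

View pics/c_st2.png

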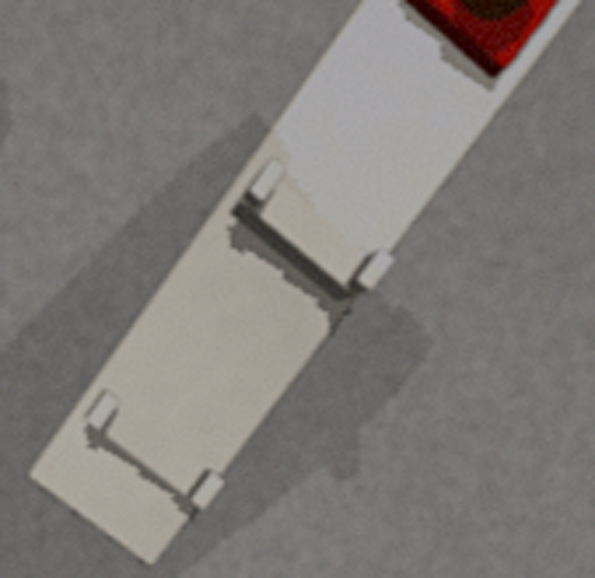

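Emit:
send_rows([
  [[-9,36.3,7.5],[0,0,0.0521],-1],
  [[-9,36.3,7.5],[0,0,0.0521],-1],
  [[-9,36.3,7.5],[0,0,0.0521],-1],
  [[-9,36.3,7.5],[0,0,0.0521],-1],
  [[-9,36.3,7.5],[0,0,0.0521],-1],
  [[-9,36.3,7.5],[0,0,0.0521],-1],
  [[-9,36.3,7.5],[0,0,0.0521],-1],
  [[-9,36.3,7.5],[0,0,0.0521],-1],
  [[0,0,0],[0,0,0],-1],
  [[0,0,0],[0,0,0],-1],
])

```text
time: 3.33
ee_pos: [0.5091, -0.2769, 0.199]
orientation: [-180.0, 0.1, 4.2]
wrist_force: [0.3, -0.1, 0.1]
width: 0.0854
```

Run:
```python
from h import *
c=get_calibration("wrist");s=get_state();im=get_image("wrist");np.save("cal_lp.npy",c["world_from_camera"])
print(s["ee_pos"],s["orientation"],s["time"],s["joints"])
cv2.imwrite("pics/w_lp.png",im)
```

```text
[ 0.5091 -0.2769  0.199 ] [-179.9739    0.0579    4.1598] 3.3333 [  9.1977  47.4418  34.479   87.1897 -30.5507  55.0723 -33.0289]
```

View pics/w_lp.png

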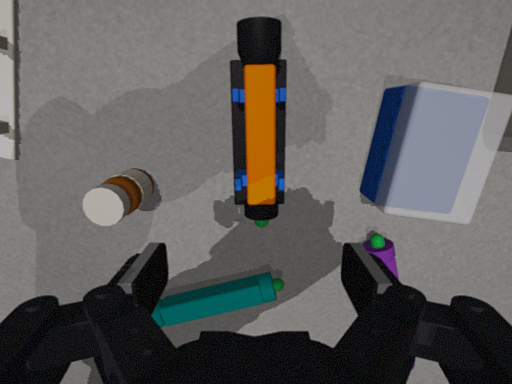

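```bash
python3 - <<'E'
from h import *
def ang(v):return np.degrees(np.arctan2(v[1],v[0]))
K=get_calibration("wrist");K["world_from_camera"]=np.load("cal_st.npy")
P=np.array([back(K,(a+.5)/3.5-.5+230,(b+.5)/3.5-.5,.054) for a,b in [(265,180),(376,270),(100,410),(207,490)]])
v=P[0]+P[1]-P[2]-P[3];print("stand",P.mean(0),ang(v),np.linalg.norm(v)/2,ang(P[0]-P[1]+P[2]-P[3])-90)
Bc=np.array([back(K,(a+.5)/3.5-.5+230,(b+.5)/3.5-.5,.008) for a,b in [(30,472),(152,564)]])
print("stand end mid",Bc.mean(0),np.linalg.norm(Bc[0]-Bc[1]))
K["world_from_camera"]=np.load("cal_lp.npy")
P=np.array([back(K,a,b,.064) for a,b in [(246,66),(273.5,66),(247,204),(275.5,204)]])
v=P[0]+P[1]-P[2]-P[3];print("lamp",P.mean(0),ang(v),np.linalg.norm(v)/2)
P=np.array([back(K,a,b,.054) for a,b in [(239,95),(281,95),(239.5,183),(281,183)]])
v=P[0]+P[1]-P[2]-P[3];print("dock",P.mean(0),ang(v),np.linalg.norm(v)/2)
E
python3 - <<'E'
import sys;sys.path.insert(0,'.')
from h import *
t=cv2.imread("pics/w_lp.png")
import os;os.chdir(".");crop(t,215,10,305,235,2.6*1,"c_lp.png")
E
```

```text
stand [0.5859 0.0167 0.054 ] -8.409392669738294 0.08587034061602335 -7.546418255852444
stand end mid [0.5087 0.0275 0.008 ] 0.05849709320821039
lamp [ 0.5521 -0.28    0.064 ] 5.186574546224651 0.12729690233402885
dock [ 0.5498 -0.28    0.054 ] 4.698214236305657 0.08450525450761824
```

View pics/c_lp.png

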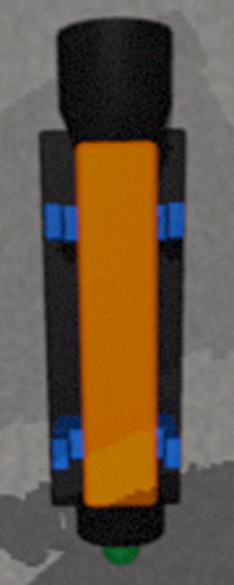

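Run:
```python
from h import *
a=plan(*pose(),np.array([.552,-.279,.12]),down(4.8),n=3)
plan(*a,np.array([.552,-.279,.032]),down(4.8),n=4)
```

```text
n 3 shift [14.   2.3 26.4] len 30.0 rot [-0.0003  0.0001 -0.003 ]
   1 [ 0.524 -0.277  0.173]
   2 [ 0.538 -0.278  0.146]
   3 [ 0.552 -0.279  0.12 ]
n 4 shift [ 0. -0. 22.] len 22.0 rot [0. 0. 0.]
   1 [ 0.552 -0.279  0.098]
   2 [ 0.552 -0.279  0.076]
   3 [ 0.552 -0.279  0.054]
   4 [ 0.552 -0.279  0.032]
```

Emit:
send_rows([
  [[14,2.3,26.4],[0,0,-0.003],-1],
  [[14,2.3,26.4],[0,0,-0.003],-1],
  [[14,2.3,26.4],[0,0,-0.003],-1],
  [[0,0,22],[0,0,0],-1],
  [[0,0,22],[0,0,0],-1],
  [[0,0,22],[0,0,0],-1],
  [[0,0,22],[0,0,0],-1],
  [[0,0,0],[0,0,0],-1],
  [[0,0,0],[0,0,0],-1],
])

```text
time: 4.13
ee_pos: [0.552, -0.2784, 0.0327]
orientation: [-179.9, 0.0, 4.8]
wrist_force: [1.0, 0.2, -0.5]
width: 0.085
```

Run:
```python
from h import *
s=get_state();print(s["ee_pos"],s["orientation"],s["time"],s["joints"],s["wrist_force"])
cv2.imwrite("pics/w_g.png",get_image("wrist"))
```

```text
[ 0.552  -0.2784  0.0327] [-179.9391    0.0311    4.8082] 4.1333 [ 11.6735  62.8065  27.1289  85.3313 -37.9636  41.3228 -29.9453] [ 0.9761  0.2285 -0.4796]
```

View pics/w_g.png

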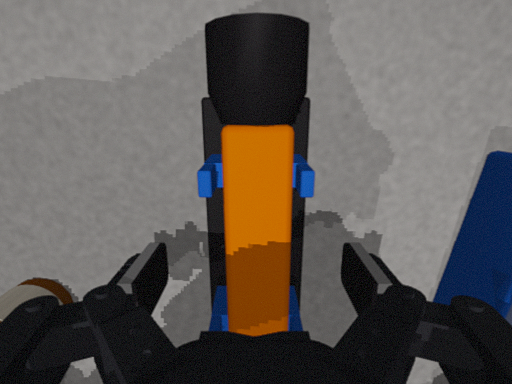

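Lamp lies centred between the open fingers (orange body, columns 222–293; fingers at 150 and 355), aligned. Close.

Emit:
send_rows([
  [[0,0,0],[0,0,0],1],
  [[0,0,0],[0,0,0],1],
  [[0,0,0],[0,0,0],1],
  [[0,0,0],[0,0,0],1],
  [[0,0,0],[0,0,0],1],
  [[0,0,0],[0,0,0],1],
  [[0,0,0],[0,0,0],1],
  [[0,0,0],[0,0,0],1],
  [[0,0,0],[0,0,0],1],
  [[0,0,0],[0,0,0],1],
])

```text
time: 5.02
ee_pos: [0.5516, -0.2802, 0.0333]
orientation: [180.0, -0.0, 4.7]
wrist_force: [-2.0, 0.9, 7.5]
width: 0.027
```

Emit:
send_rows([
  [[0,0,0],[0,0,0],1],
  [[0,0,0],[0,0,0],1],
  [[0,0,0],[0,0,0],1],
  [[0,0,0],[0,0,0],1],
  [[0,0,-20],[0,0,0],1],
  [[0,0,-30],[0,0,0],1],
  [[0,0,-30],[0,0,0],1],
  [[0,0,-30],[0,0,0],1],
  [[0,0,-30],[0,0,0],1],
  [[0,0,-30],[0,0,0],1],
])

```text
time: 5.85
ee_pos: [0.551, -0.28, 0.2043]
orientation: [180.0, 0.0, 4.6]
wrist_force: [0.4, 0.1, -2.8]
width: 0.027
```

Run:
```python
from h import *
c=get_calibration("wrist");s=get_state();print(s["ee_pos"],s["orientation"],s["time"],s["joints"],s["wrist_force"],s["width"])
np.save("cal_h.npy",c["world_from_camera"])
cv2.imwrite("pics/w_h.png",get_image("wrist"))
cv2.imwrite("pics/s_h.png",get_image("side"))
a=plan(*pose(),np.array([.56,0.02,.27]),down(48))
a=plan(*a,np.array([.57,0.28,.27]),down(94.8))
```

```text
[ 0.551  -0.28    0.2043] [179.9985   0.0242   4.6402] 5.85 [  8.9807  50.4518  34.9562  77.9957 -30.3362  60.9531 -36.5141] [ 0.3505  0.0814 -2.7706] 0.027032447557689906
n 9 shift [ 14.7 -30.9  -7. ] len 35.0 rot [ 0.0006 -0.0004 -0.0841]
   1 [ 0.564 -0.249  0.214]
   3 [ 0.58  -0.182  0.228]
   5 [ 0.585 -0.114  0.242]
   7 [ 0.578 -0.046  0.256]
   9 [0.56 0.02 0.27]
n 7 shift [ 36.  -12.9  -0. ] len 38.2 rot [ 0.      0.     -0.1167]
   1 [0.574 0.055 0.27 ]
   2 [0.585 0.092 0.27 ]
   3 [0.591 0.13  0.27 ]
   4 [0.592 0.168 0.27 ]
   5 [0.589 0.206 0.27 ]
   6 [0.582 0.244 0.27 ]
   7 [0.57 0.28 0.27]
```

View pics/w_h.png

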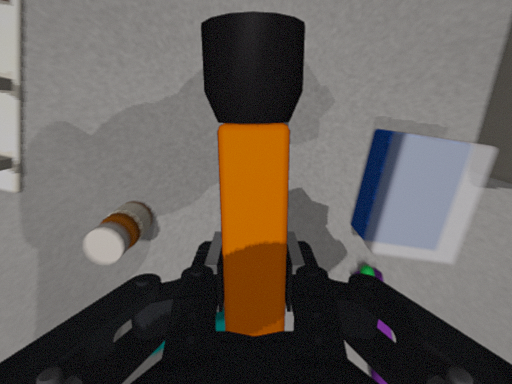

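View pics/s_h.png

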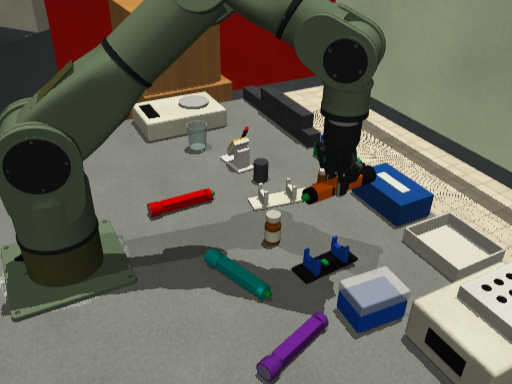

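Run:
```python
from h import *
K=get_calibration("wrist");K["world_from_camera"]=np.load("cal_h.npy")
p,q=pose()
for uv in [(219.5,124),(289.5,124),(222,325),(288,325)]:
    print(q.inv().apply(back(K,*uv,p[2]+.0307)-p)*1000)
# head end: lens face top rim
print(q.inv().apply(back(K,253,22,p[2]+.0167+.02)-p)*1000)
```

```text
[ 64.4598 -13.6448 -30.4377]
[ 64.4721  11.9139 -30.3484]
[-23.4499 -15.3799 -30.8672]
[-23.4516  14.2505 -30.7637]
[ 96.1404  -1.3567 -36.2423]
```

```bash
cat >> h.py <<'E'
PAD=np.array([.578,.266,.072]);PY=94.8
def padpose(dist,yaw=PY,off=np.zeros(3)):
    q=down(yaw,35); n=q.apply([1,0,0]); C=PAD+off+n*dist
    return C-q.apply([-.0005,0,-.0167]),q
E
python3 - <<'E'
from h import *
a=plan(*pose(),np.array([.56,0.02,.27]),down(45))
b=padpose(.154)
print(b[0],b[1].apply([0,0,1]))
plan(*a,*b)
E
```

```text
n 9 shift [ 13.9 -31.2  -7. ] len 34.9 rot [ 0.0006 -0.0004 -0.0782]
   1 [ 0.564 -0.249  0.214]
   3 [ 0.579 -0.182  0.228]
   5 [ 0.583 -0.114  0.242]
   7 [ 0.577 -0.046  0.256]
   9 [0.56 0.02 0.27]
[0.5666 0.4017 0.1469] [-0.048   0.5716 -0.8192]
n 11 shift [ 29.3 -12.   20.8] len 37.9 rot [ 0.0241  0.0519 -0.0765]
   1 [0.572 0.049 0.249]
   3 [0.591 0.113 0.213]
   5 [0.6   0.183 0.185]
   7 [0.6   0.256 0.165]
   9 [0.589 0.329 0.152]
   11 [0.567 0.402 0.147]
```

Emit:
send_rows([
  [[13.9,-31.2,-7],[0,0,-0.0782],1],
  [[13.9,-31.2,-7],[0,0,-0.0782],1],
  [[13.9,-31.2,-7],[0,0,-0.0782],1],
  [[13.9,-31.2,-7],[0,0,-0.0782],1],
  [[13.9,-31.2,-7],[0,0,-0.0782],1],
  [[13.9,-31.2,-7],[0,0,-0.0782],1],
  [[13.9,-31.2,-7],[0,0,-0.0782],1],
  [[13.9,-31.2,-7],[0,0,-0.0782],1],
  [[13.9,-31.2,-7],[0,0,-0.0782],1],
])

```text
time: 6.7
ee_pos: [0.5584, 0.0228, 0.2653]
orientation: [-180.0, 0.0, 45.2]
wrist_force: [0.8, 0.1, -1.7]
width: 0.027
```

Run:
```python
from h import *
s=get_state();print(s["ee_pos"],s["orientation"],s["time"],s["joints"])
b=padpose(.114)
m=b[0]+[0,0,.11]
plan(*pose(),m,b[1])
```

```text
[0.5584 0.0228 0.2653] [-179.9642    0.0374   45.2252] 6.7 [-20.0025  39.7852  29.0611  85.8557 -21.0524  59.8943 -30.7087]
n 10 shift [ 31.6 -12.3  12.8] len 36.3 rot [ 0.0263  0.0572 -0.0838]
   1 [0.572 0.054 0.252]
   3 [0.591 0.121 0.233]
   5 [0.6   0.192 0.223]
   7 [0.597 0.265 0.221]
   9 [0.582 0.335 0.228]
   10 [0.569 0.369 0.234]
```

Emit:
send_rows([
  [[31.6,-12.3,12.8],[0.0263,0.0572,-0.0838],1],
  [[31.6,-12.3,12.8],[0.0263,0.0572,-0.0838],1],
  [[31.6,-12.3,12.8],[0.0263,0.0572,-0.0838],1],
  [[31.6,-12.3,12.8],[0.0263,0.0572,-0.0838],1],
  [[31.6,-12.3,12.8],[0.0263,0.0572,-0.0838],1],
  [[31.6,-12.3,12.8],[0.0263,0.0572,-0.0838],1],
  [[31.6,-12.3,12.8],[0.0263,0.0572,-0.0838],1],
  [[31.6,-12.3,12.8],[0.0263,0.0572,-0.0838],1],
  [[31.6,-12.3,12.8],[0.0263,0.0572,-0.0838],1],
  [[31.6,-12.3,12.8],[0.0263,0.0572,-0.0838],1],
])

```text
time: 7.53
ee_pos: [0.5709, 0.3679, 0.2335]
orientation: [179.9, -35.1, 94.8]
wrist_force: [0.9, 0.4, -1.7]
width: 0.027
```

Emit:
send_rows([
  [[0,0,0],[0,0,0],1],
  [[0,0,0],[0,0,0],1],
])

```text
time: 7.7
ee_pos: [0.5708, 0.3672, 0.2333]
orientation: [-180.0, -35.0, 94.6]
wrist_force: [0.5, -0.6, -3.0]
width: 0.0273
```

Run:
```python
from h import *
s=get_state();print(s["ee_pos"],s["orientation"],s["time"],s["joints"])
cv2.imwrite("pics/s_p.png",get_image("side"))
b=padpose(.114);print(np.degrees((pose()[1].inv()*b[1]).magnitude()))
plan(*pose(),*b)
```

```text
[0.5708 0.3672 0.2333] [-179.9677  -34.984    94.604 ] 7.7 [-17.4224  47.6966  -7.7003  79.8172 -38.2758  48.1642   7.4744]
0.30537706710132817
n 3 shift [-20.   -0.6  30.5] len 36.5 rot [ 0.001   0.0005 -0.0014]
   1 [0.571 0.367 0.197]
   2 [0.57  0.368 0.16 ]
   3 [0.569 0.369 0.124]
```

View pics/s_p.png

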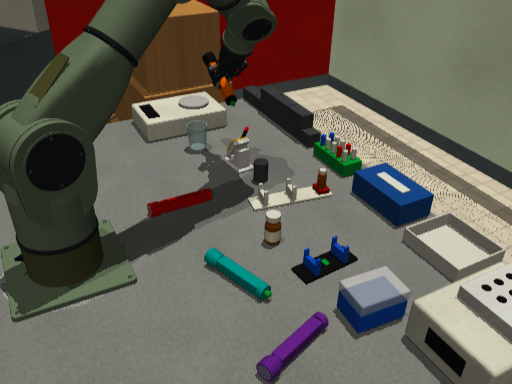

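Emit:
send_rows([
  [[-20,-0.6,30.5],[0.001,0.0005,-0.0014],1],
  [[-20,-0.6,30.5],[0.001,0.0005,-0.0014],1],
  [[-20,-0.6,30.5],[0.001,0.0005,-0.0014],1],
  [[0,0,0],[0,0,0],1],
  [[0,0,0],[0,0,0],1],
])

```text
time: 8.17
ee_pos: [0.5696, 0.3688, 0.1243]
orientation: [-179.9, -35.0, 94.7]
wrist_force: [0.6, -0.3, -0.8]
width: 0.0275
```

Run:
```python
from h import *
s=get_state();print(s["ee_pos"],s["orientation"],s["time"],s["wrist_force"])
a=get_image("side");cv2.imwrite("pics/t_q.png",get_image("top"))
crop(a,180,70,290,180,5.4,"c_sq.png")
t=cv2.imread("pics/t_q.png");crop(t,70,100,210,220,5,"c_tq.png")
b=padpose(.114)
plan(*pose(),*b); plan(*pose(),*padpose(.094))
```

```text
[0.5696 0.3688 0.1243] [-179.8958  -35.0012   94.7009] 8.1667 [ 0.5803 -0.3454 -0.7612]
n 1 shift [-2.4 -1.3  2.3] len 3.5 rot [ 0.0027 -0.0016  0.002 ]
   1 [0.569 0.369 0.124]
n 1 shift [-22.4  -1.3   2.2] len 22.5 rot [ 0.0027 -0.0016  0.002 ]
   1 [0.571 0.353 0.113]
```

View pics/c_sq.png

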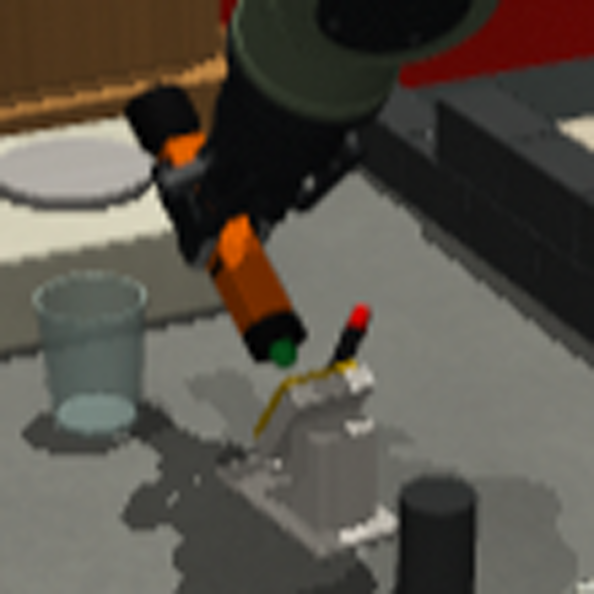

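View pics/c_tq.png

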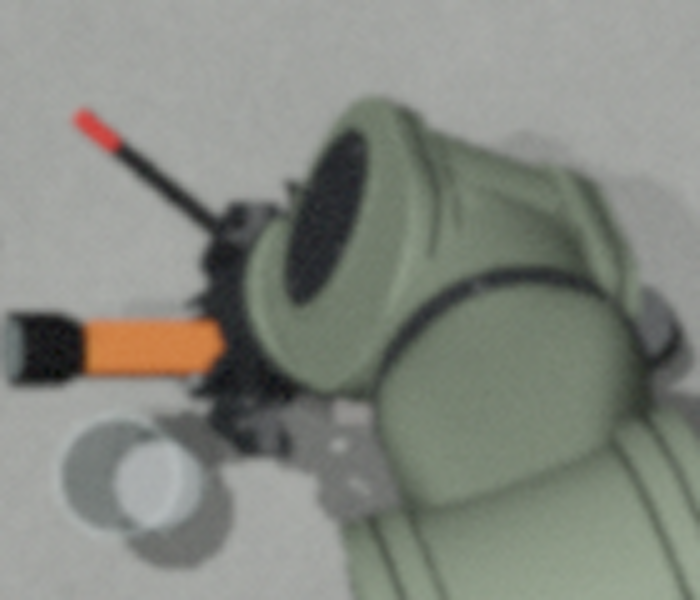

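Run:
```python
from h import *
p,q=pose();n=q.apply([1,0,0]);C=p+q.apply([-.0005,0,-.0167])
S=get_calibration("side");T=get_calibration("top")
f=lambda u,o,k:((np.array(u)-np.array(o))*k+.5*k-.5).round(0)
for nm,d in (("btn",-.090),("lens",.1),("orange tail end",-.065)):
    print(nm,C+n*d,f(proj(S,C+n*d),(180,70),5.4),f(proj(T,C+n*d),(70,100),5))
print(f(proj(S,PAD),(180,70),5.4))
```

```text
btn [0.5777 0.2864 0.0888] [288. 357.] [364. 353.]
lens [0.5643 0.4413 0.1981] [155.  98.] [ 13. 350.]
orange tail end [0.576  0.3068 0.1032] [270. 322.] [321. 353.]
[304. 396.]
```

Emit:
send_rows([
  [[-9,-0.6,1.1],[0.0027,-0.0016,0.002],1],
  [[-9,-0.6,1.1],[0,0,0],1],
  [[0,0,0],[0,0,0],1],
  [[0,0,0],[0,0,0],1],
])

```text
time: 8.6
ee_pos: [0.5699, 0.3555, 0.1129]
orientation: [-179.8, -35.0, 94.7]
wrist_force: [-0.7, 0.4, -2.3]
width: 0.0271
```

Run:
```python
from h import *
s=get_state();print(s["ee_pos"],s["orientation"],s["time"],s["wrist_force"])
plan(*pose(),*padpose(.094));
```

```text
[0.5699 0.3555 0.1129] [-179.8402  -34.9596   94.6973] 8.6 [-0.7403  0.3981 -2.3043]
n 1 shift [-2.6  0.6 -1.3] len 3.0 rot [-0.0018  0.0007 -0.0015]
   1 [0.571 0.353 0.113]
```

Emit:
send_rows([
  [[-2,0,0],[0,0,0],1],
  [[-1.5,0,0],[0,0,0],1],
  [[-1.5,0,0],[0,0,0],1],
  [[-1.5,0,0],[0,0,0],1],
  [[0,0,0],[0,0,0],1],
])

```text
time: 9.02
ee_pos: [0.5699, 0.3512, 0.1092]
orientation: [-179.8, -35.0, 94.8]
wrist_force: [0.2, 4.4, 0.1]
width: 0.0274
```

Emit:
send_rows([
  [[-1.5,0,0],[0,0,0],1],
  [[-1.5,0,0],[0,0,0],1],
  [[0,0,0],[0,0,0],1],
])

```text
time: 9.27
ee_pos: [0.5702, 0.3483, 0.1072]
orientation: [-179.8, -35.0, 94.8]
wrist_force: [0.4, 3.6, 0.7]
width: 0.0273
```

Emit:
send_rows([
  [[-1,0,0],[0,0,0],1],
  [[-1,0,0],[0,0,0],1],
  [[0,0,0],[0,0,0],1],
])

```text
time: 9.52
ee_pos: [0.5703, 0.3467, 0.106]
orientation: [-179.8, -35.0, 94.7]
wrist_force: [1.2, 3.0, 0.7]
width: 0.0272
```

Emit:
send_rows([
  [[-1,0,0],[0,0,0],1],
  [[-1,0,0],[0,0,0],1],
  [[0,0,0],[0,0,0],1],
])

```text
time: 9.77
ee_pos: [0.5704, 0.3456, 0.1053]
orientation: [-179.8, -35.0, 94.8]
wrist_force: [-0.1, 5.5, 4.6]
width: 0.0273
```

Emit:
send_rows([
  [[-1,0,0],[0,0,0],1],
  [[-1,0,0],[0,0,0],1],
  [[0,0,0],[0,0,0],1],
])

```text
time: 10.02
ee_pos: [0.5703, 0.3454, 0.1052]
orientation: [-179.9, -35.2, 94.8]
wrist_force: [-0.5, 11.0, 9.9]
width: 0.0271
```

Emit:
send_rows([
  [[-1,0,0],[0,0,0],1],
  [[-1,0,0],[0,0,0],1],
  [[0,0,0],[0,0,0],1],
])

```text
time: 10.27
ee_pos: [0.5702, 0.3452, 0.105]
orientation: [-179.9, -35.3, 94.9]
wrist_force: [-0.9, 18.3, 17.1]
width: 0.027
```

Run:
```python
from h import *
s=get_state();print(s["ee_pos"],s["orientation"],s["time"],s["wrist_force"],s["torque"])
p,q=pose();print((p+q.apply([-.0005,0,-.0167])-PAD)@padpose(.1)[1].apply([1,0,0]))
a=get_image("side");crop(a,180,70,290,180,5.4,"c_sp.png")
```

```text
[0.5702 0.3452 0.105 ] [-179.9147  -35.2892   94.9275] 10.2667 [-0.8694 18.3201 17.1242] [ 4.0195  0.2172 -0.0593]
0.08355713533170132
```

View pics/c_sp.png

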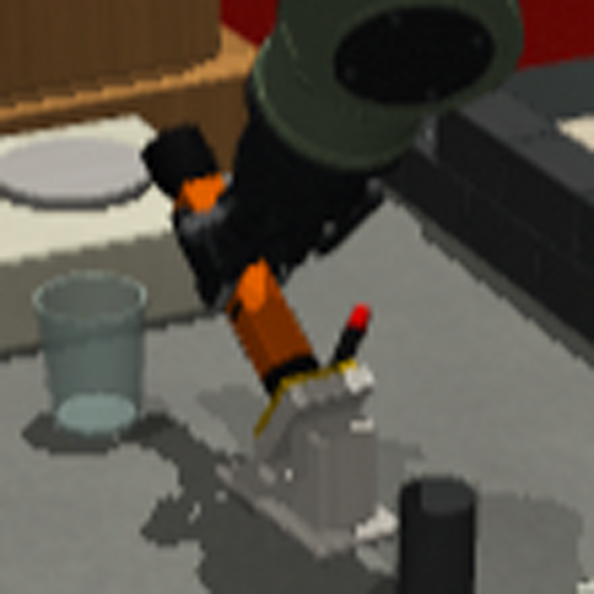

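Emit:
send_rows([
  [[10,0,0],[0,0,0],1],
  [[15,0,0],[0,0,0],1],
  [[15,0,0],[0,0,0],1],
  [[0,0,0],[0,0,0],1],
])

```text
time: 10.65
ee_pos: [0.5673, 0.3769, 0.127]
orientation: [-179.9, -35.0, 94.9]
wrist_force: [-0.2, 1.6, -1.8]
width: 0.0274
```

Run:
```python
from h import *
s=get_state();print(s["ee_pos"],s["orientation"],s["time"],s["wrist_force"],s["width"],s["joints"])
a=get_image("side");crop(a,190,90,260,160,8,"c_sr.png")
p,q=pose();n=q.apply([1,0,0]);C=p+q.apply([-.0005,0,-.0167]);S=get_calibration("side")
for d in (-.08,-.085,-.094):print((proj(S,C+n*d)-[190,90])*8+3.5)
p,q=pose()
a=plan(p,q,np.array([.566,.37,.27]),q)
b=plan(*a,np.array([.56,.04,.25]),down(-8.3))
```

```text
[0.5673 0.3769 0.127 ] [-179.9091  -35.0257   94.9245] 10.65 [-0.1554  1.574  -1.7759] 0.02739623987927619 [-16.2309  56.2007 -12.1297  84.3863 -41.6185  36.4486  16.1203]
[323.7776 346.3343]
[329.0819 356.6926]
[338.6519 375.3811]
n 4 shift [ 19.6  -0.6 -30.3] len 36.0 rot [0. 0. 0.]
   1 [0.567 0.374 0.162]
   2 [0.567 0.373 0.198]
   3 [0.566 0.371 0.234]
   4 [0.566 0.37  0.27 ]
n 16 shift [-16.7  16.   -5.9] len 23.9 rot [-0.0343 -0.027   0.1086]
   1 [0.583 0.354 0.265]
   5 [0.632 0.275 0.247]
   9 [0.64  0.181 0.236]
   13 [0.607 0.092 0.238]
   16 [0.56 0.04 0.25]
```

View pics/c_sr.png

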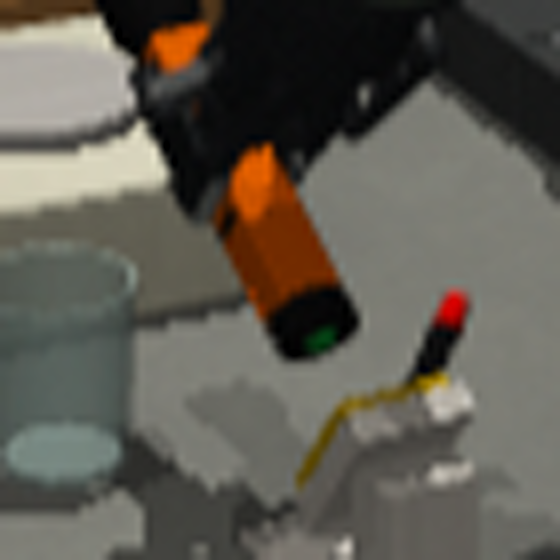

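Emit:
send_rows([
  [[19.6,-0.6,-30.3],[0,0,0],1],
  [[19.6,-0.6,-30.3],[0,0,0],1],
  [[19.6,-0.6,-30.3],[0,0,0],1],
  [[19.6,-0.6,-30.3],[0,0,0],1],
])

```text
time: 11.03
ee_pos: [0.5664, 0.3676, 0.2706]
orientation: [-179.8, -34.9, 94.6]
wrist_force: [0.6, -0.1, -1.5]
width: 0.0273
```

Emit:
send_rows([
  [[-16.7,16,-5.9],[-0.0343,-0.027,0.1086],1],
  [[-16.7,16,-5.9],[-0.0343,-0.027,0.1086],1],
  [[-16.7,16,-5.9],[-0.0343,-0.027,0.1086],1],
  [[-16.7,16,-5.9],[-0.0343,-0.027,0.1086],1],
  [[-16.7,16,-5.9],[-0.0343,-0.027,0.1086],1],
  [[-16.7,16,-5.9],[-0.0343,-0.027,0.1086],1],
  [[-16.7,16,-5.9],[-0.0343,-0.027,0.1086],1],
  [[-16.7,16,-5.9],[-0.0343,-0.027,0.1086],1],
])

```text
time: 11.7
ee_pos: [0.6419, 0.2014, 0.2366]
orientation: [-171.1, -17.0, 40.2]
wrist_force: [-0.0, -0.0, -1.9]
width: 0.0272
```

Emit:
send_rows([
  [[-16.7,16,-5.9],[-0.0343,-0.027,0.1086],1],
  [[-16.7,16,-5.9],[-0.0343,-0.027,0.1086],1],
  [[-16.7,16,-5.9],[-0.0343,-0.027,0.1086],1],
  [[-16.7,16,-5.9],[-0.0343,-0.027,0.1086],1],
  [[-16.7,16,-5.9],[-0.0343,-0.027,0.1086],1],
  [[-16.7,16,-5.9],[-0.0343,-0.027,0.1086],1],
  [[-16.7,16,-5.9],[-0.0343,-0.027,0.1086],1],
  [[-16.7,16,-5.9],[-0.0343,-0.027,0.1086],1],
  [[0,0,0],[0,0,0],1],
])

```text
time: 12.45
ee_pos: [0.5576, 0.0364, 0.2495]
orientation: [179.8, 0.2, -8.9]
wrist_force: [0.3, 0.1, -1.4]
width: 0.0274
```

Run:
```python
from h import *
s=get_state();print(s["ee_pos"],s["orientation"],s["time"],s["wrist_force"],s["width"],s["joints"])
np.save("cal_v.npy",get_calibration("wrist")["world_from_camera"])
cv2.imwrite("pics/w_v.png",get_image("wrist"))
q=down(-8.3);C=np.array([.587,.0165,.15]);t=C-q.apply([-.0005,0,-.0167])
plan(*pose(),t,q)
```

```text
[0.5576 0.0364 0.2495] [179.7717   0.1566  -8.9395] 12.45 [ 0.2737  0.0524 -1.4213] 0.027391151218612915 [-27.2436  44.083   42.6537  87.4004 -32.1736  61.5049 -75.892 ]
n 4 shift [ 7.9  4.2 28.9] len 30.3 rot [ 0.0004  0.0003 -0.001 ]
   1 [0.566 0.033 0.22 ]
   2 [0.573 0.027 0.191]
   3 [0.58  0.022 0.162]
   4 [0.587 0.016 0.133]
```

View pics/w_v.png

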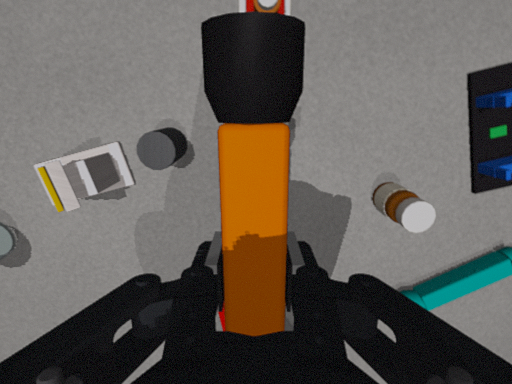

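Emit:
send_rows([
  [[7.9,4.2,28.9],[0.0004,0.0003,-0.001],1],
  [[7.9,4.2,28.9],[0,0,0],1],
  [[7.9,4.2,28.9],[0,0,0],1],
  [[7.9,4.2,28.9],[0,0,0],1],
  [[0,0,0],[0,0,0],1],
  [[0,0,0],[0,0,0],1],
])

```text
time: 13.0
ee_pos: [0.5879, 0.0177, 0.1327]
orientation: [180.0, 0.1, -8.3]
wrist_force: [-0.5, -0.6, -0.9]
width: 0.0271
```

Run:
```python
from h import *
s=get_state();print(s["ee_pos"],s["orientation"],s["time"],s["wrist_force"],s["width"])
cv2.imwrite("pics/w_v2.png",get_image("wrist"))
a=get_image("side");crop(a,220,120,360,220,5.5,"c_s2.png")
q=down(-8.3);C=np.array([.587,.0165,.075]);t=C-q.apply([-.0005,0,-.0167])
plan(*pose(),t,q)
```

```text
[0.5879 0.0177 0.1327] [179.9952   0.1146  -8.2938] 13.0 [-0.5422 -0.6406 -0.8568] 0.027101152728332883
n 3 shift [-0.3  0.7 25.5] len 25.5 rot [-0.0003 -0.0004  0.0002]
   1 [0.588 0.018 0.109]
   2 [0.588 0.017 0.084]
   3 [0.587 0.016 0.058]
```

View pics/w_v2.png

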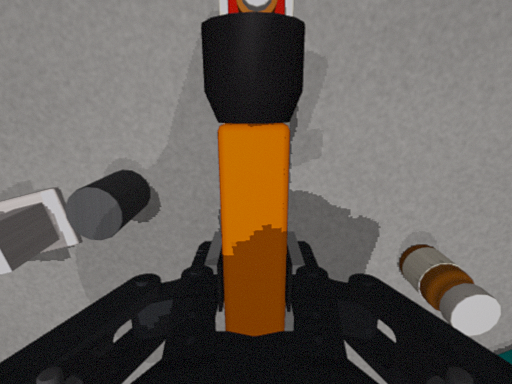

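View pics/c_s2.png

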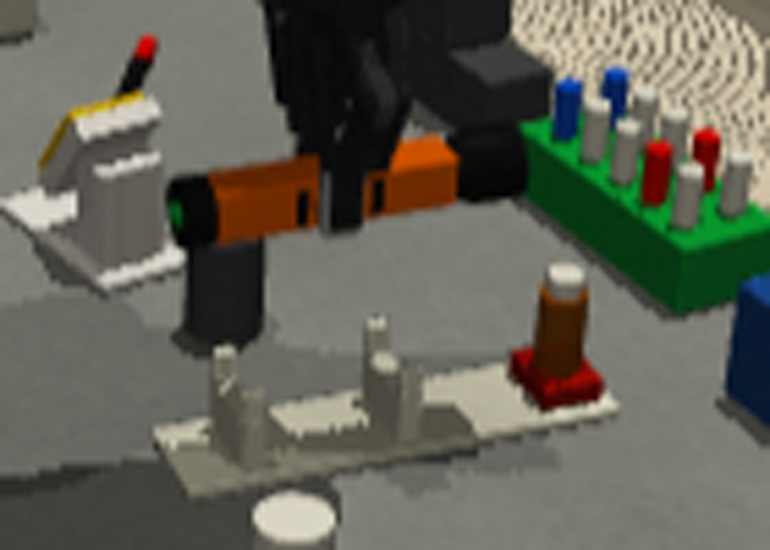

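Emit:
send_rows([
  [[-0.3,0.7,25.5],[0,0,0],1],
  [[-0.3,0.7,25.5],[0,0,0],1],
  [[-0.3,0.7,25.5],[0,0,0],1],
  [[0,0,0],[0,0,0],1],
  [[0,0,0],[0,0,0],1],
])

```text
time: 13.52
ee_pos: [0.5874, 0.0165, 0.0582]
orientation: [-180.0, -0.0, -8.3]
wrist_force: [-0.2, 0.3, -0.9]
width: 0.0272
```

Run:
```python
from h import *
s=get_state();print(s["ee_pos"],s["orientation"],s["time"],s["wrist_force"],s["width"])
cv2.imwrite("pics/w_v3.png",get_image("wrist"))
a=get_image("side");crop(a,230,150,350,220,6.5,"c_s3.png")
q=down(-8.3);C=np.array([.587,.0165,.050]);t=C-q.apply([-.0005,0,-.0167])
plan(*pose(),t,q)
```

```text
[0.5874 0.0165 0.0582] [-179.9619   -0.0255   -8.2663] 13.5167 [-0.1959  0.3346 -0.947 ] 0.02715379287897044
n 1 shift [-0.7  0.2 26. ] len 26.0 rot [-0.0009 -0.0027  0.0006]
   1 [0.587 0.016 0.033]
```

View pics/w_v3.png

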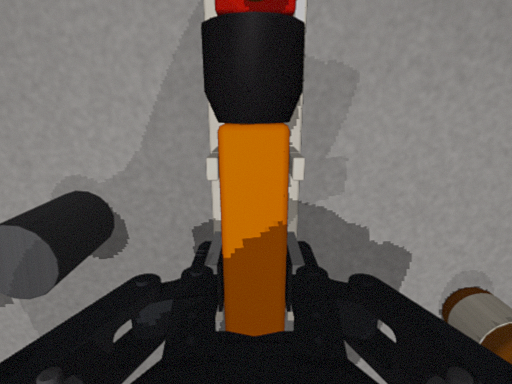

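View pics/c_s3.png

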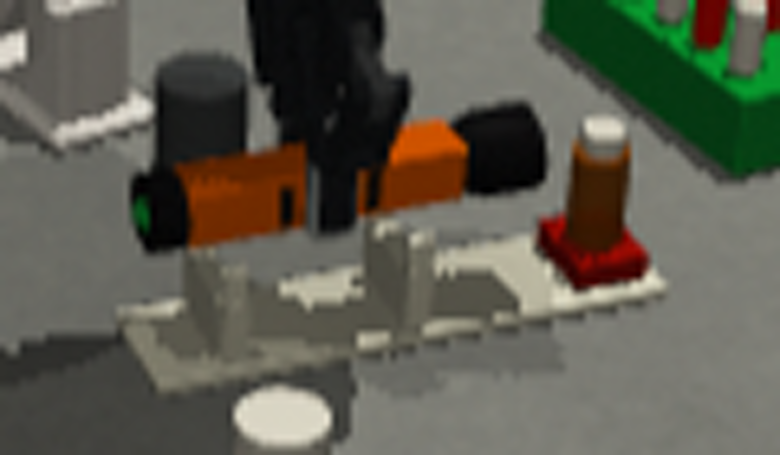

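Run:
```python
from h import *
c=get_calibration("wrist");p,q=pose()
for u in (212.5,298):
  print(q.inv().apply(back(c,u,167,.054)-p)*1000)
```

```text
[ 42.0023 -21.2373   5.4008]
[42.043 22.753  5.362]
```

Emit:
send_rows([
  [[-0.3,0.2,8],[0,0,0],1],
  [[-0.3,0,8],[0,0,0],1],
  [[0,0,5],[0,0,0],1],
  [[0,0,2],[0,0,0],1],
  [[0,0,1],[0,0,0],1],
  [[0,0,0],[0,0,0],1],
])

```text
time: 14.12
ee_pos: [0.5863, 0.0164, 0.0333]
orientation: [-179.9, 0.0, -8.3]
wrist_force: [-6.7, 1.3, 7.7]
width: 0.0273
```

Emit:
send_rows([
  [[0,0,0],[0,0,0],-0.2],
  [[0,0,0],[0,0,0],-1],
  [[0,0,0],[0,0,0],-1],
  [[0,0,0],[0,0,0],-1],
  [[0,0,0],[0,0,0],-1],
  [[0,0,0],[0,0,0],-1],
  [[0,0,0],[0,0,0],-1],
  [[0,0,0],[0,0,0],-1],
  [[0,0,0],[0,0,0],-1],
  [[0,0,0],[0,0,0],-1],
])

```text
time: 14.95
ee_pos: [0.5866, 0.0163, 0.033]
orientation: [-180.0, -0.0, -8.3]
wrist_force: [0.7, -0.1, -0.8]
width: 0.0851
```

Emit:
send_rows([
  [[0,0,0],[0,0,0],-1],
  [[0,0,0],[0,0,0],-1],
  [[0,0,-15],[0,0,0],-1],
  [[0,0,-30],[0,0,0],-1],
  [[0,0,-30],[0,0,0],-1],
  [[0,0,-30],[0,0,0],-1],
  [[0,0,-30],[0,0,0],-1],
  [[-20,0,-20],[0,0,0],-1],
  [[-20,0,-20],[0,0,0],-1],
  [[0,0,0],[0,0,0],-1],
])

```text
time: 15.78
ee_pos: [0.5456, 0.0222, 0.2114]
orientation: [-179.9, -0.2, -8.3]
wrist_force: [0.5, 0.6, 1.3]
width: 0.0854
```

Run:
```python
from h import *
s=get_state();print(s["ee_pos"],s["orientation"],s["time"],s["wrist_force"],s["width"])
np.save("cal_f.npy",get_calibration("wrist")["world_from_camera"])
cv2.imwrite("pics/w_f.png",get_image("wrist"))
a=get_image("side");crop(a,220,100,360,220,5.5,"c_sf.png")
```

```text
[0.5456 0.0222 0.2114] [-179.8827   -0.1575   -8.3085] 15.7833 [0.4857 0.6417 1.3208] 0.08544054763719021
```

View pics/w_f.png

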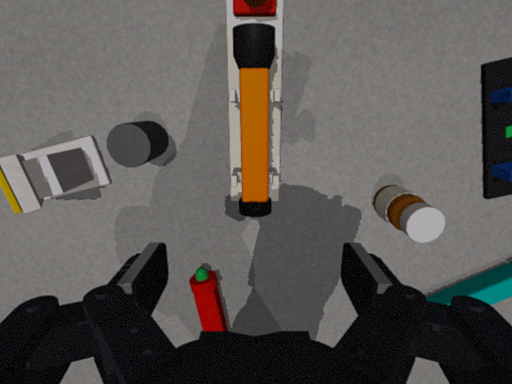

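View pics/c_sf.png

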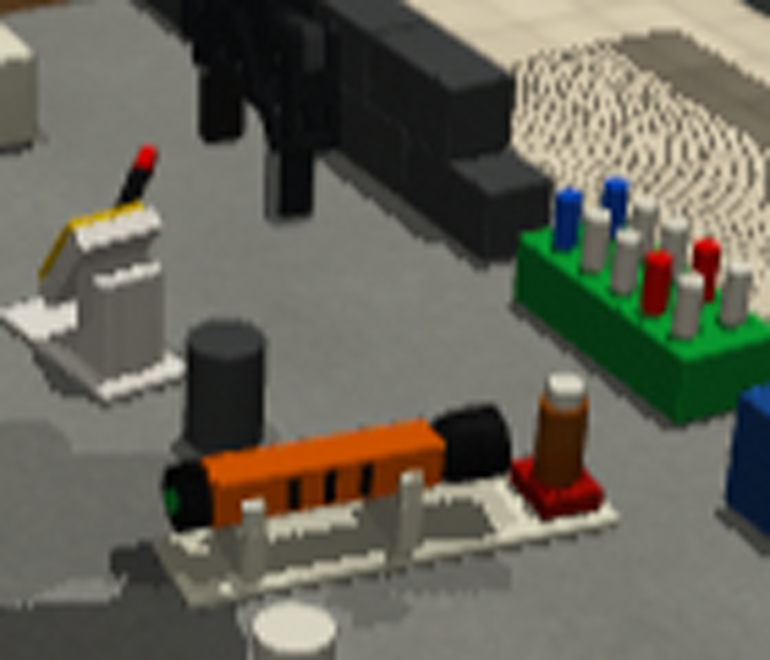

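Run:
```python
from h import *
K=get_calibration("wrist");K["world_from_camera"]=np.load("cal_f.npy")
P=np.array([back(K,a,b,.064) for a,b in [(240.5,68),(269.5,68),(241.5,202),(268,202)]])
v=P[0]+P[1]-P[2]-P[3];m=P.mean(0);print(m,np.degrees(np.arctan2(v[1],v[0])))
S=np.array([back(K,a,b,.054) for a,b in [(233,96),(278.5,96),(235,181),(278,181)]])
sv=S[0]+S[1]-S[2]-S[3];sm=S.mean(0);a=np.arctan2(sv[1],sv[0]);print(sm,np.degrees(a))
d=(m-sm)[:2];print("along",d@[np.cos(a),np.sin(a)],"across",d@[-np.sin(a),np.cos(a)])
t=get_image("top");cv2.imwrite("pics/t_f.png",t)
im=cv2.imread("pics/w_f.png");crop(im,215,10,295,220,2.8,"c_wf.png")
```

```text
[0.5873 0.0154 0.064 ] -8.330243239100355
[0.5852 0.0144 0.054 ] -7.642103329706832
along 0.002007249926682616 across 0.0012743267478156988
```

View pics/c_wf.png

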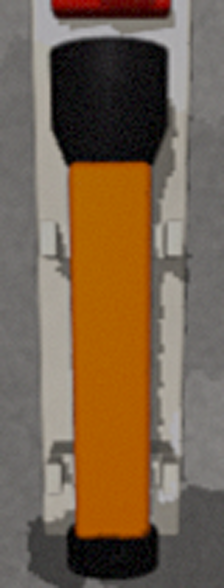

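View pics/t_f.png

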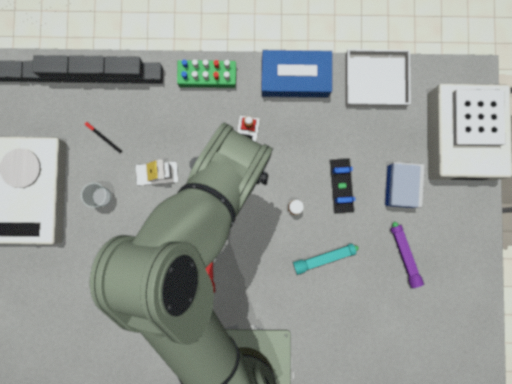

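```bash
python3 -c "
from rig import *
print(get_state()['time']);print(sign_off())"
```

```text
15.9333
the job is handed in; nothing more can be done
None
```

I took the orange lamp from its blue dock and pressed its tail button square against the yellow strike pad. I then laid it in the white stand's saddles with its lens towards the vial, let go, backed off and handed in at about 16 s; no verdict was reported.

- **Button press:** The force held at about 5 N while the button travelled, then rose to about 25 N against a hard stop. The lamp centre was then 84 mm from the pad, against 85 mm expected with the button fully in. The tool tilt read 35.3 degrees, so the press was close to square.
- **Button afterwards:** The side pictures after the press show the button barely standing out of the collar. I had no direct reading of the joint, so its 8 mm travel is judged from force, distance and pictures.
- **Lamp in the stand:** The last wrist picture puts the lamp about 2 mm off centre along the stand and 1 mm across it, within 1 degree of the stand's axis. The gripper was open and clear of the lamp.
- **Bystanders:** The pot, jar and beaker looked unmoved in the last pictures; I did not measure their positions again.

The stand's position came out 2 to 3 mm different between views, which is inside the tolerances. No check failed.

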